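Height-check two castings under a bridge bar

ROBOT

A 6-joint arm with a two-finger parallel gripper is mounted at the origin on a cart in front of the work surface, level with it; the furniture and walls round the work are solid. World frame = base frame: x ahead of the robot, y to its left, z up, the work surface at z = 0. Lengths are in mm, angles in rad, forces in N, time in s.
With the tool pointing down it reaches from about 350 to 975 mm from the base axis. Payload 7.1 kg.
Tool frame: the origin (TCP) lies between the finger pads; the fingertips stand 19 mm ahead of it and the grasp point (between the pads) is the TCP (ctrl.tcp_to_tips is the distance from the TCP to the fingertips, in mm); z points along the fingers, y is the line along which they close (so a half turn about z gives the same grasp; the last joint's range is limited). The gripper opens to 88 mm and grips with 3 to 60 N. Pads are 20 mm wide; open, the fingers measure 115 mm over their backs; the gripper's body (75 mm by 178 mm) begins 61 mm behind the grasp point.
Start: joints at [-0.019, 0.423, 1.63, -0, 1.089, -0.019], TCP at [624.984, 0.026, 212.075] pointing down, gripper open.
Joint ranges: [-3, 3], [-0.9, 2.11], [0.09, 2.58], [-1.31, 4.45], [0.11, 2.69], [-2.54, 2.54]. Speed limits (rad/s): [2.39, 2.39, 3.01, 3.14, 3.14, 3.14].

INTERFACE

Orientations are given as a rotation vector (axis times angle).
In Python, from workcell import status, optics, ctrl gives the robot as it stands. The module is installed in compiled form; this text tells all that it offers.
- The arm moves only by the shell command python3 -m inch 'ROWS'. ROWS is JSON, a list that holds one entry, the list of rows, each a list of 7 numbers: the shift along the tool's x, y, z in mm, then the turn, a rotation vector about the tool's x, y, z in rad, then the opening in per cent of the stroke, from 0 (shut) to 100 (fully open). A call has 1 to 20 rows; each row is the pose to reach, as a shift and turn from the pose commanded when the call began, along the tool's axes at that moment; what a row does not reach only later rows make up. A row lasts 1/10 s, in which the tool goes at most 50 mm and 8.59 degrees, less where a joint would pass 70% of its speed; a pose out of reach is approached as far as the arm can. A call with a gripper value outside its range is refused whole. The fingers move at their own pace and stop on an object; the grip force is fixed at half the most. Time passes only in rows, so rows that repeat a pose let the fingers close. It gives the time, the measured TCP pose, the force, the opening and the grip force at its end, in the units of the state.
- status.get_obs(): the state, without advancing time (a new reading comes with each control period).
- optics.get_image(name): name is "scene" or "side" or "wrist"; returns a dict with "frame" (384x512x3 uint8, red, green, blue), "fx", "fy", "cx", "cy" (pixels), "rvec" (rotation vector, rad) and "tvec" (3), from world to camera coordinates, as OpenCV has them; the wrist camera has in their place "hand_eye" (4x4, takes a point from camera to tool coordinates, whose origin is the TCP and whose axes are the flange's). Camera axes: x right, y down, z forward; pixel columns grow to the right and rows downward; lengths in mm; the calibration is good to about 2 mm. A picture is of the moment at which its call begins: read the wrist's pose just before it. There is no depth.
- ctrl.close_job(): hands the job in; it is judged then, once.
The state is a dict: "t": time; "qpos": joint angles; "qvel": joint speeds; "joint_torque": joint torques, N m; "ee_pos": TCP position; "orientation": TCP orientation; "ft_force": force on the tool from outside, world axes, zero at the start; "moment": the same for the moment, N m; "width": finger opening in mm; "grasp_force": force on a finger pad.
Only numpy, scipy, OpenCV 4.12 (cv2) and the standard library are available. Lean on these libraries where they do the work, as an engineer would, in place of code of your own. Each camera call takes 0.05 s, during which the arm holds its last target. There are 200 camera calls.

TASK

Check the height of both lamp-foot castings: push each one gently along its own lane of the gauge towards the bridge bar. Push the one that clears the bar on beneath it until it is pressed home against the end stop and leave it there; when the other fouls the bar you must feel it firmly touch but not force it, and then draw it back out, carry it to the wooden reject tray and set it down gently, flat on the tray floor. Leave everything else on the bench where it is.

Things in the scene. Friction and masses are not known exactly. Their poses are not given: they have to be found in the camera images.
- gauge: fixed aluminium base plate of the height gauge, 250 x 220 x 10 mm, on 10 mm feet. Origin: on the plate's underside (10 mm above the bench), straight below the middle of the bridge bar; x runs along the lanes in the pushing direction, away from the robot, y to the left; the plate reaches from x = -165 to +85 mm. A casting pressed home has its origin at x = +18 mm (its tail stands 19 mm out before the bar); one that fouls stops at x = -26 mm
- lane_left (a point): point on the plate's top under the bar, middle of the left lane (48 mm left of the gauge's middle). The lane runs along the gauge's x between two steel rails 6 mm high and 6 mm wide, 45 mm apart inside
- lane_right (a point): the same for the right lane (48 mm right of the gauge's middle)
- bridge_bar: fixed steel bar across both lanes, 16 mm (x) x 216 mm x 12 mm on two posts at its ends (y = +-100 mm from its middle); with its bolts its top is 72 mm above the bench. Clear height below it 36 mm from the lane floor. It must not be loaded beyond 25 N. Origin: centre of its underside
- end_stop: fixed steel stop strip across the far end of both lanes, 12 x 190 x 26 mm, its front face 63 mm beyond the middle of the bar. It must not be loaded beyond 25 N. Origin: bottom of its front face, in the middle
- casting_a: lamp-foot casting, dark metal, 90 (its x) x 40 x 28 mm, about 0.2-0.4 kg, with a bright pad on top from 8 mm behind to 18 mm ahead of the middle. One of the two is 34 mm high over its pad and clears the bar, the other 38.5 mm: its pad's front face fouls the bar; which is which is not told. Starts in a lane, x along it, short of the bar. Origin: centre of underside.
- casting_b: lamp-foot casting, dark metal, 90 (its x) x 40 x 28 mm, about 0.2-0.4 kg, with a bright pad on top from 8 mm behind to 18 mm ahead of the middle. One of the two is 34 mm high over its pad and clears the bar, the other 38.5 mm: its pad's front face fouls the bar; which is which is not told. Starts in a lane, x along it, short of the bar. Origin: centre of underside.
- reject_tray: open light-wood tray, 170 (x) x 140 (y) x 22 mm, walls and floor 5 mm thick, fixed on 18 mm battens at the right of the gauge. Origin: centre of the underside of its floor board (18 mm above the bench)
- pliers: a loose bystander on the bench, to be left where it is; flat pliers with blue handles, 55 x 176 x 13 mm. Origin: centre of its underside
- solder_spool: a loose bystander on the bench, to be left where it is; spool of solder wire, 52 mm across and 46 mm high, standing. Origin: centre of its underside
- marker: a loose bystander on the bench, to be left where it is; red and white marker pen, 135 mm long, lying. Origin: centre of its underside
Things that resemble listed ones, but are neither listed nor needed, are in the scene too. What is shaped like the casting_a but yellow is not meant.

How it is judged:
By the outcome, as a careful person would: the job done as asked, in the order asked, and still so for the second after the job is handed in, with the robot touching nothing.
It also fails if it takes over 72 s, if anything falls off the work surface, if the arm or the gripper's body presses on something with over 40 N, if the wrist force passes 120 N, or if a joint passes its speed limit or range.

## Working session

There is one attempt and no reset: what is moved stays moved. The work goes in short steps, Python scripts to look and compute and a shell command to move; the robot and the scene stay as the last step left them, time stands still between calls to the robot, and variables do not carry over. Pictures are saved under pics/ and viewed, at most 10 in all, crops included, and the job is handed in when it is done.

```bash
mkdir -p pics; cat > h.py <<'E'
import numpy as np, cv2
from workcell import status, optics, ctrl
def snap(name,fn):
    im=optics.get_image(name); cv2.imwrite('pics/'+fn,cv2.cvtColor(im['frame'],cv2.COLOR_RGB2BGR))
    np.savez('pics/'+fn+'.npz',**im); return im
def ray(im,u,v):
    R,_=cv2.Rodrigues(np.array(im['rvec'],float)); t=np.array(im['tvec'],float).ravel()
    d=R.T@np.array([(u-im['cx'])/im['fx'],(v-im['cy'])/im['fy'],1]); return -R.T@t,d
def atz(im,u,v,z):
    c,d=ray(im,u,v); return c+d*(z-c[2])/d[2]
def proj(im,p):
    return cv2.projectPoints(np.array(p,float).reshape(-1,3),np.array(im['rvec'],float),np.array(im['tvec'],float),np.array([[im['fx'],0,im['cx']],[0,im['fy'],im['cy']],[0,0,1.]]),None)[0].reshape(-1,2)
E
python3 - <<'E'
from h import *
print(status.get_obs())
for n in('scene','side'):
    im=snap(n,n+'0.png'); print(n,im['fx'],ray(im,256,192))
a=[cv2.imread(f'pics/{n}0.png') for n in('scene','side')]
for n,i in zip(('scene','side'),a): cv2.imwrite(f'pics/{n}0b.png',cv2.resize(i,(800,600),interpolation=cv2.INTER_CUBIC))
E
```

```text
{'t': 0.0, 'qpos': array([-1.89781310e-02,  4.23830522e-01,  1.63069251e+00, -1.86719718e-05,
        1.08863362e+00, -1.90012309e-02]), 'qvel': array([-0.00022751, -0.00138138,  0.00032841, -0.00111448, -0.00056817,
        0.00047895]), 'joint_torque': array([ 1.28069914e-03, -5.44622147e+01, -2.73670936e+01,  6.42951974e-02,
        2.27214623e-02, -1.51321510e-04]), 'ee_pos': array([6.24412730e+02, 4.52350165e-02, 2.11307186e+02]), 'orientation': array([-2.22061726e+00, -2.22068781e+00,  1.72196617e-03]), 'ft_force': array([ 0.5691904 ,  0.62694585, -0.2288705 ]), 'moment': array([0.01426931, 0.05457363, 0.02259255]), 'grasp_force': 0.0, 'width': 87.94184381521895}
scene 399.8341294488122 (array([  105.19041497, -1011.41227285,   537.29498651]), array([ 0.4341781 ,  0.82373609, -0.36474132]))
side 481.5562449169413 (array([ 542.85523535, 1190.98926461,  646.8047678 ]), array([ 0.06582025, -0.90331245, -0.42420467]))
```

View pics/scene0b.png

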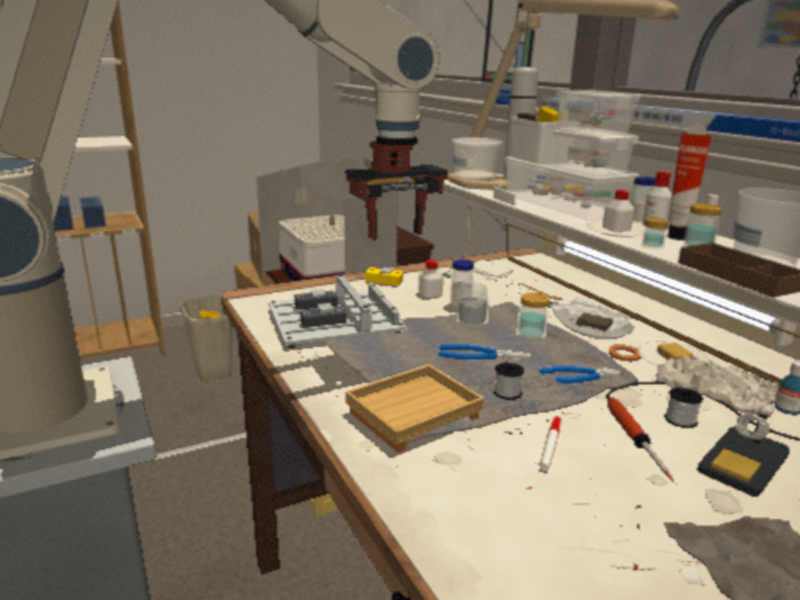

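View pics/side0b.png

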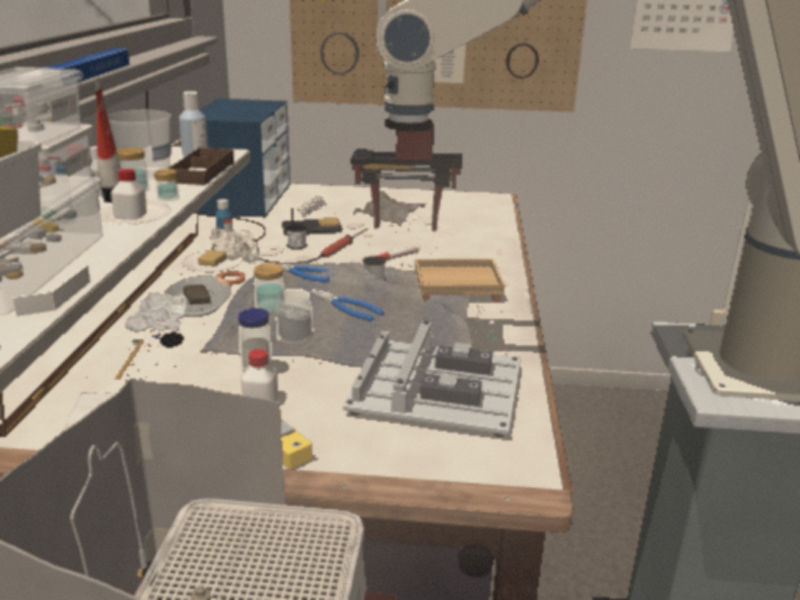

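The scene view shows the gauge at about (335,312) and the tray at (414,400). The side view shows the plate corners at about (348,408), (508,432) and (521,353), and the tray at (459,278). I'll work out rough positions from these.

```bash
python3 - <<'E'
from h import *
s=dict(np.load('pics/side0.png.npz')); c=dict(np.load('pics/scene0.png.npz'))
def P(im,l,z):
    for u,v in l: print((u,v),z,atz(im,u*.64,v*.64,z).round(0))
print('side plate');P(s,[(347,405),(508,431),(522,355)],20)
print('bar ends top');P(s,[(400,405),(427,325)],70)
print('pads');P(s,[(463,382),(477,352)],56)
print('tray rim');P(s,[(416,262),(498,262),(503,290),(422,292)],40)
print('scene plate');P(c,[(271,305),(285,343),(405,327)],20)
print('tray rim');P(c,[(346,400),(427,368),(483,402),(400,440)],40)
E
```

```text
side plate
(347, 405) 20 [688. 239.  20.]
(508, 431) 20 [449. 277.  20.]
(522, 355) 20 [415.  49.  20.]
bar ends top
(400, 405) 70 [604. 306.  70.]
(427, 325) 70 [579.  56.  70.]
pads
(463, 382) 56 [516. 210.  56.]
(477, 352) 56 [494. 114.  56.]
tray rim
(416, 262) 40 [ 619. -296.   40.]
(498, 262) 40 [ 444. -321.   40.]
(503, 290) 40 [ 440. -174.   40.]
(422, 292) 40 [ 598. -143.   40.]
scene plate
(271, 305) 20 [448. 247.  20.]
(285, 343) 20 [416.  47.  20.]
(405, 327) 20 [661.  18.  20.]
tray rim
(346, 400) 40 [ 426. -230.   40.]
(427, 368) 40 [ 593. -191.   40.]
(483, 402) 40 [ 615. -327.   40.]
(400, 440) 40 [ 452. -362.   40.]
```

```bash
python3 - <<'E'
from h import *
im=snap('wrist','w0.png'); print(np.round(im['hand_eye'],3),im['fx'],im['cx'],im['cy'])
E
python3 -m inch '[[[20,-10,-10,0,0,-0.1,100]]]'
```

```text
[[-1.00000e-03 -9.55000e-01 -2.95000e-01  8.04100e+01]
 [ 1.00000e+00 -1.00000e-03  1.00000e-03 -2.50000e-01]
 [-1.00000e-03 -2.95000e-01  9.55000e-01 -1.73637e+02]
 [ 0.00000e+00  0.00000e+00  0.00000e+00  1.00000e+00]] 302.78204353107503 262.4103266864985 191.77711250382973
t: 0.25
ee_pos: [614.6, 18.7, 220.5]
orientation: [-2.108, -2.328, 0.003]
ft_force: [-0.6, 0.4, -0.0]
width: 87.9
grasp_force: 0.0
```

```bash
python3 -m inch '[[[151,-100,-110,0,0,-1.34,100],[151,-100,-110,0,0,-1.34,100],[151,-100,-110,0,0,-1.34,100],[151,-100,-110,0,0,-1.34,100],[151,-100,-110,0,0,-1.34,100],[151,-100,-110,0,0,-1.34,100],[151,-100,-110,0,0,-1.34,100],[151,-100,-110,0,0,-1.34,100],[151,-100,-110,0,0,-1.34,100],[151,-100,-110,0,0,-1.34,100],[151,-100,-110,0,0,-1.34,100],[151,-100,-110,0,0,-1.34,100]]]'
cat >> h.py <<'E'
def wsnap(fn):
    o=status.get_obs(); im=optics.get_image('wrist'); 
    T=np.eye(4); T[:3,:3]=cv2.Rodrigues(o['orientation'])[0]; T[:3,3]=o['ee_pos']
    W=np.linalg.inv(T@np.array(im['hand_eye'])); im['rvec']=cv2.Rodrigues(W[:3,:3])[0].ravel(); im['tvec']=W[:3,3]
    np.savez('pics/'+fn+'.npz',**im)
    b=cv2.cvtColor(im['frame'],cv2.COLOR_RGB2BGR); cv2.imwrite('pics/'+fn,cv2.resize(b,(800,600),interpolation=cv2.INTER_CUBIC)); print(o['t'],o['ee_pos'],o['orientation'],o['qpos']); return im
E
python3 -c "
from h import *
wsnap('w1.png')"
```

```text
t: 1.45
ee_pos: [500.4, 160.2, 332.0]
orientation: [-0.21, -3.134, 0.0]
ft_force: [0.8, 0.2, -0.9]
width: 87.8
grasp_force: 0.0
1.45 [500.35281169 160.22643487 331.9806837 ] [-2.09729733e-01 -3.13440018e+00  1.41712882e-04] [ 2.87269398e-01  1.51059617e-01  1.71866172e+00 -2.19489919e-05
  1.27207478e+00 -1.14989518e+00]
```

View pics/w1.png

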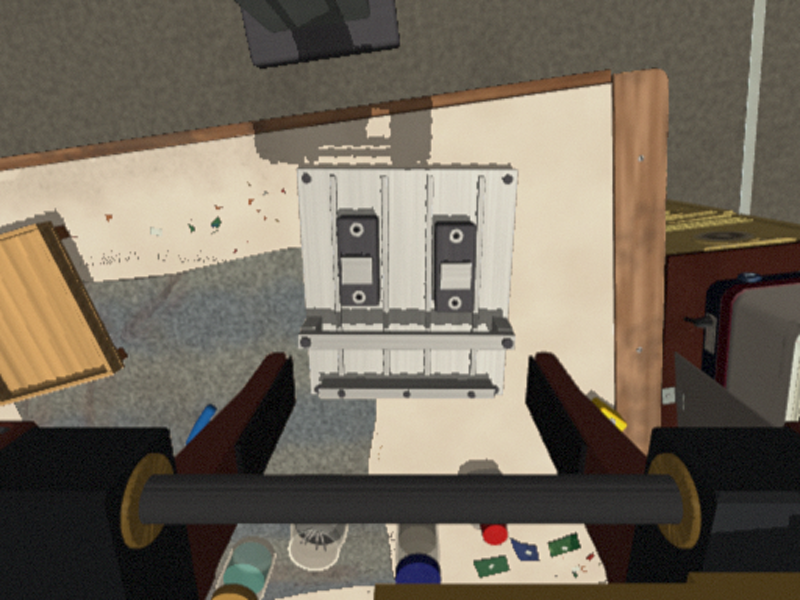

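The wrist view shows the gauge plate's near corners at (298,167) and (518,168), and the bar bolts at (306,343) and (508,343). The castings are at about (358,260) and (455,266), and part of the tray is visible at left.

```bash
python3 - <<'E'
from h import *
w=dict(np.load('pics/w1.png.npz'))
def P(n,l,z):
    r=np.array([atz(w,u*.64,v*.64,z) for u,v in l]); print(n,r[:,:2].round(1).tolist()); return r
pl=P('plate',[(298,167),(518,168)],20)
b=P('bolts',[(306,343),(508,343)],71)
print('plate w',np.linalg.norm(pl[0]-pl[1]),'bolts',np.linalg.norm(b[0]-b[1]))
for p in(pl,b): d=p[1]-p[0]; print('yaw',np.arctan2(-d[0],d[1]))
P('endstop top far corners',[(318,397),(497,397)],46)
ca=P('R',[(338,215),(378,215),(379,306),(340,305)],48)
cb=P('L',[(434,222),(475,222),(474,311),(432,311)],48)
t=P('tray',[(0,230),(47,223),(122,368)],40)
# fit gauge: mean of bolts = bar middle
for f in (-0.15,-.145,-.14,-.135,-.13,-.125,-.12):
  ex=np.array([np.cos(f),np.sin(f)]); ey=np.array([-ex[1],ex[0]]); m=b[:,:2].mean(0)
  print(f,'plate near x,y',((pl[:,:2]-m)@np.c_[ex,ey]).round(1).tolist(),'R',((ca[:,:2]-m)@np.c_[ex,ey]).round(1).tolist(),'L',((cb[:,:2]-m)@np.c_[ex,ey]).round(1).tolist())
E
```

```text
plate [[417.7, 58.8], [447.8, 274.3]]
bolts [[583.6, 44.1], [610.5, 242.3]]
plate w 217.5899804175938 bolts 199.97505513542794
yaw -0.13901085578407457
yaw -0.13486664888105346
endstop top far corners [[656.9, 37.2], [683.1, 230.0]]
R [[466.5, 94.2], [471.6, 132.2], [562.5, 119.1], [556.1, 80.0]]
L [[485.5, 184.7], [490.8, 223.8], [580.8, 214.3], [575.1, 171.8]]
tray [[437.0, -239.6], [436.6, -191.3], [597.2, -167.2]]
-0.15 plate near x,y [[-164.8, -110.3], [-167.2, 107.3]] R [[-121.8, -68.0], [-122.4, -29.6], [-30.6, -29.0], [-31.1, -68.7]] L [[-116.5, 24.3], [-117.1, 63.8], [-26.7, 67.9], [-26.1, 25.0]]
-0.145 plate near x,y [[-165.3, -109.5], [-166.6, 108.1]] R [[-122.1, -67.4], [-122.5, -29.0], [-30.7, -28.9], [-31.4, -68.5]] L [[-116.4, 24.9], [-116.8, 64.4], [-26.4, 68.0], [-25.9, 25.1]]
-0.14 plate near x,y [[-165.9, -108.6], [-166.1, 109.0]] R [[-122.5, -66.8], [-122.7, -28.4], [-30.9, -28.7], [-31.8, -68.3]] L [[-116.3, 25.5], [-116.5, 65.0], [-26.0, 68.1], [-25.8, 25.3]]
-0.135 plate near x,y [[-166.4, -107.8], [-165.5, 109.8]] R [[-122.8, -66.2], [-122.8, -27.8], [-31.0, -28.6], [-32.1, -68.2]] L [[-116.2, 26.1], [-116.2, 65.6], [-25.7, 68.3], [-25.7, 25.4]]
-0.13 plate near x,y [[-166.9, -107.0], [-165.0, 110.6]] R [[-123.1, -65.5], [-123.0, -27.2], [-31.2, -28.4], [-32.4, -68.0]] L [[-116.0, 26.6], [-115.8, 66.2], [-25.3, 68.4], [-25.6, 25.5]]
-0.125 plate near x,y [[-167.5, -106.1], [-164.4, 111.4]] R [[-123.5, -64.9], [-123.1, -26.6], [-31.3, -28.3], [-32.8, -67.9]] L [[-115.9, 27.2], [-115.5, 66.7], [-25.0, 68.5], [-25.4, 25.7]]
-0.12 plate near x,y [[-168.0, -105.3], [-163.9, 112.3]] R [[-123.8, -64.3], [-123.2, -25.9], [-31.5, -28.1], [-33.1, -67.7]] L [[-115.7, 27.8], [-115.2, 67.3], [-24.7, 68.6], [-25.3, 25.8]]
```

The geometry agrees with the given sizes: plate 217 mm wide, bolts 200 mm apart, yaw -0.137. I'll grip the tail of the right-lane casting first.

```bash
python3 -m inch '[[[17,-52,50,0,0,0.003,100],[17,-52,100,0,0,0.003,100],[17,-52,150,0,0,0.003,100],[17,-52,200,0,0,0.003,100],[17,-52,245,0,0,0.003,100],[17,-52,265,0,0,0.003,100],[17,-52,278,0,0,0.003,100],[17,-52,284,0,0,0.003,100],[17,-52,284,0,0,0.003,100]]]'
python3 -c "
from h import *
wsnap('w2.png')"
```

```text
t: 2.4
ee_pos: [477.4, 111.1, 48.5]
orientation: [0.211, 3.134, 0.0]
ft_force: [0.5, -0.2, -0.1]
width: 87.6
grasp_force: 0.0
2.4 [477.39129481 111.10776921  48.49478006] [2.10604903e-01 3.13396047e+00 2.57232021e-04] [ 2.04383629e-01  4.97565594e-01  2.01858670e+00  1.13147173e-05
  6.24853351e-01 -1.23222188e+00]
```

View pics/w2.png

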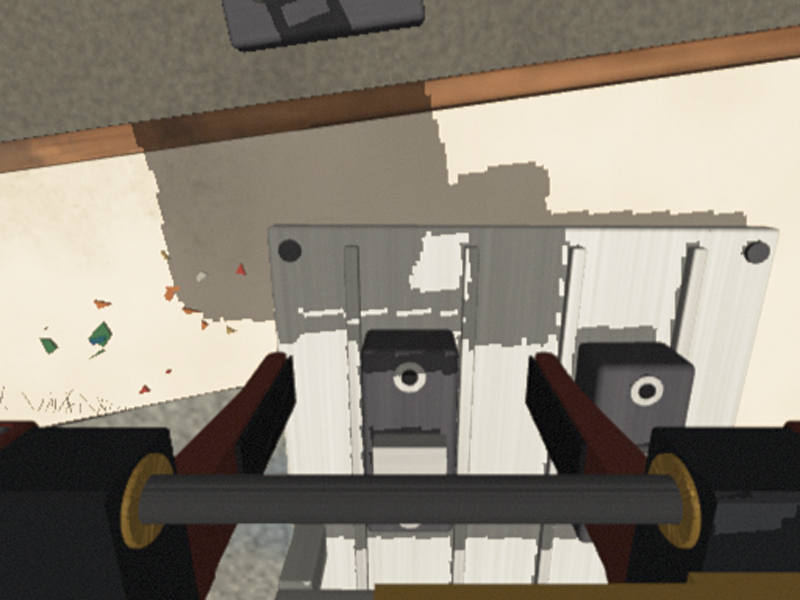

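The casting sits centred between the fingers: its tail screw is at (409,377) and the fingertips are at (280,355) and (543,355). Closing now.

```bash
python3 -m inch '[[[0,0,0,0,0,0,30],[0,0,0,0,0,0,30],[0,0,0,0,0,0,30],[0,0,0,0,0,0,30],[0,0,0,0,0,0,30],[0,0,0,0,0,0,30]]]'
python3 -m inch '[[[0,0,0,0,0,0,30],[0,0,0,0,0,0,30],[0,0,0,0,0,0,30],[0,0,0,0,0,0,30]]]'
python3 -c "
from h import *
w=dict(np.load('pics/w2.png.npz'))
for v in (341,347): print(atz(w,410*.64,v*.64,48))"
```

```text
t: 3.05
ee_pos: [476.8, 111.0, 48.2]
orientation: [0.21, 3.134, 0.0]
ft_force: [1.0, -0.3, -0.4]
width: 43.4
grasp_force: 0.0
t: 3.45
ee_pos: [476.7, 110.9, 48.0]
orientation: [-0.21, -3.134, 0.0]
ft_force: [0.3, -0.9, -0.1]
width: 26.1
grasp_force: 0.0
[466.92143749 111.4450067   48.        ]
[469.46679884 111.09876547  48.        ]
```

```bash
python3 -c "
from h import *
wsnap('w3.png')"
```

```text
3.45 [476.74550293 110.93326594  48.01827641] [-2.10098413e-01 -3.13442227e+00  4.49789576e-05] [ 2.04300682e-01  4.98061961e-01  2.01964431e+00  1.55496731e-05
  6.24025942e-01 -1.23264972e+00]
```

View pics/w3.png

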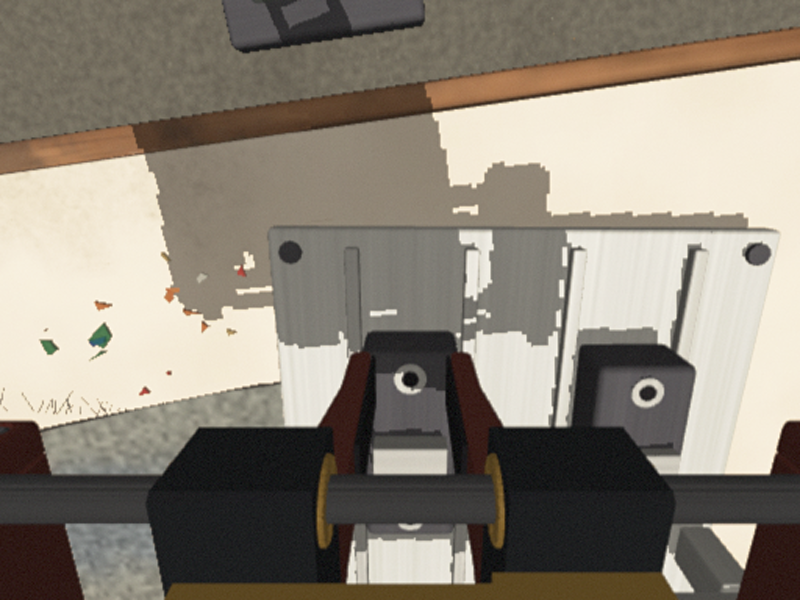

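```bash
python3 - <<'E'
from h import *
for n,wd in(('w2',87.6),('w3',26.1)):
    w=dict(np.load(f'pics/{n}.png.npz')); H=np.linalg.inv(np.array(w['hand_eye']))
    for x in(-10,10):
        for z in(19,0,-19):
            p=H@[x,wd/2,z,1]; q=H@[x,-wd/2,z,1]; f=lambda p:(np.array([p[0]/p[2]*w['fx']+w['cx'],p[1]/p[2]*w['fy']+w['cy']])/.64).round(0)
            print(n,x,z,f(p),f(q))
    print(proj(w,[[468,111,48],[468,111,20],[477,111,48]])/.64)
print(status.get_obs())
E
```

```text
w2 -10 19 [511. 368.] [314. 368.]
w2 -10 0 [520. 388.] [305. 388.]
w2 -10 -19 [531. 412.] [294. 413.]
w2 10 19 [513. 326.] [311. 326.]
w2 10 0 [523. 342.] [302. 343.]
w2 10 -19 [536. 363.] [290. 363.]
[[409.25515007 343.64258839]
 [409.29349491 319.82141215]
 [412.28001127 364.1914589 ]]
w3 -10 19 [442. 368.] [383. 368.]
w3 -10 0 [445. 388.] [381. 388.]
w3 -10 -19 [448. 412.] [378. 412.]
w3 10 19 [443. 326.] [382. 326.]
w3 10 0 [446. 342.] [380. 342.]
w3 10 -19 [450. 363.] [376. 363.]
[[409.91892884 345.54453905]
 [409.8892705  321.49630199]
 [412.93129452 366.10346546]]
{'t': 3.5, 'qpos': array([ 2.04324892e-01,  4.98039296e-01,  2.01967831e+00, -5.87112880e-06,
        6.24013975e-01, -1.23267184e+00]), 'qvel': array([ 6.35953012e-04, -4.65244926e-04, -9.27565585e-04,  7.72798967e-05,
        8.47315690e-04,  1.88883471e-03]), 'joint_torque': array([-1.44812580e-03, -4.67432606e+01, -1.52734119e+01,  5.88705196e-03,
        7.49009592e-02,  4.88175192e-05]), 'ee_pos': array([476.72797503, 110.93763915,  48.0218743 ]), 'orientation': array([-2.09998813e-01, -3.13443291e+00,  6.36545364e-05]), 'ft_force': array([-0.0842673 ,  0.05392368, -0.29339258]), 'moment': array([ 0.1086223 , -0.07319272, -0.01313257]), 'grasp_force': 0.0, 'width': 26.65324172047252}
```

```bash
python3 - <<'E'
from h import *
print(ctrl.tcp_to_tips)
for n in('scene','side'):
    im=snap(n,n+'1.png')
    o=status.get_obs(); T=np.eye(4); T[:3,:3]=cv2.Rodrigues(o['orientation'])[0]; T[:3,3]=o['ee_pos']
    for z in(19,0,-15): print(n,z,(proj(im,[(T@[0,s*13,z,1])[:3] for s in(1,-1)])).round(0).tolist())
a=cv2.imread('pics/side1.png')[150:310,200:400]; b=cv2.imread('pics/scene1.png')[130:230,150:275]
cv2.imwrite('pics/c1.png',np.hstack([cv2.resize(a,(400,320)),cv2.resize(b,(400,320))]))
E
```

```text
19.0
scene 19 [[194.0, 204.0], [195.0, 207.0]]
scene 0 [[193.0, 199.0], [195.0, 202.0]]
scene -15 [[193.0, 194.0], [195.0, 197.0]]
side 19 [[311.0, 237.0], [312.0, 232.0]]
side 0 [[311.0, 230.0], [313.0, 225.0]]
side -15 [[312.0, 225.0], [313.0, 220.0]]
```

View pics/c1.png

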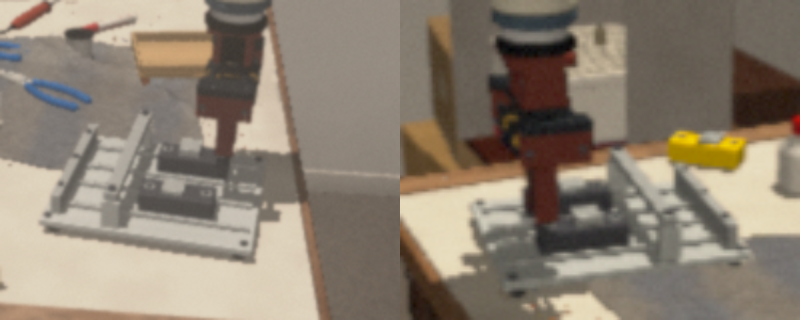

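The finger ends show about 20 mm higher than the stated 19 mm ahead of the TCP: side pixel (312,227), scene pixel (194,199). That explains why they closed above the casting. I'll find the true tip height by touching the casting top lightly.

```bash
for i in 1; do python3 -m inch '[[[0,0,2,0,0,0,30],[0,0,3,0,0,0,30],[0,0,3,0,0,0,30]]]'
python3 -m inch '[[[0,0,1,0,0,0,30],[0,0,2,0,0,0,30],[0,0,2,0,0,0,30]]]'
python3 -m inch '[[[0,0,1,0,0,0,30],[0,0,1,0,0,0,30]]]'; done | grep -v ori
```

```text
t: 3.9
ee_pos: [476.6, 110.9, 44.9]
ft_force: [-0.5, 0.3, 0.3]
width: 26.1
grasp_force: 0.0
t: 4.2
ee_pos: [476.7, 110.9, 42.9]
ft_force: [0.2, -0.4, -0.4]
width: 26.3
grasp_force: 0.0
t: 4.4
ee_pos: [476.7, 110.9, 42.0]
ft_force: [-1.0, 0.4, -0.3]
width: 26.6
grasp_force: 0.0
```

```bash
(python3 -m inch '[[[0,0,1,0,0,0,30],[0,0,1,0,0,0,30]]]'
python3 -m inch '[[[0,0,1,0,0,0,30],[0,0,1,0,0,0,30]]]'
python3 -m inch '[[[0,0,1,0,0,0,30],[0,0,1,0,0,0,30]]]') | egrep 'pos|ft'
```

```text
ee_pos: [476.7, 110.9, 41.0]
ft_force: [0.2, -0.4, -0.3]
ee_pos: [476.7, 110.9, 40.0]
ft_force: [-0.5, 0.3, 0.1]
ee_pos: [476.7, 110.9, 39.0]
ft_force: [0.2, -0.0, -0.5]
```

```bash
(python3 -m inch '[[[0,0,1,0,0,0,30],[0,0,1,0,0,0,30]]]'
python3 -m inch '[[[0,0,1,0,0,0,30],[0,0,1,0,0,0,30]]]'
python3 -m inch '[[[0,0,1,0,0,0,30],[0,0,1,0,0,0,30]]]') | egrep 'pos|ft'
```

```text
ee_pos: [476.7, 110.9, 38.0]
ft_force: [0.9, 0.8, -0.4]
ee_pos: [476.8, 111.0, 37.7]
ft_force: [-1.4, -0.2, 9.7]
ee_pos: [476.8, 111.0, 37.6]
ft_force: [-5.7, -1.8, 21.9]
```

Contact came at TCP z of about 37.8 with the casting top at 48, so the tips really are about 10 mm behind the TCP. I'll lift, open and regrip at TCP z of about 19.5, 4 mm further back.

```bash
(python3 -m inch '[[[0,0,-12,0,0,0,100],[4,0,-12,0,0,0,100],[4,0,-12,0,0,0,100],[4,0,-12,0,0,0,100],[4,0,-12,0,0,0,100],[4,0,-12,0,0,0,100],[4,0,-12,0,0,0,100],[4,0,-12,0,0,0,100],[4,0,-12,0,0,0,100]]]'
python3 -m inch '[[[0,0,10,0,0,0,100],[0,0,20,0,0,0,100],[0,0,26,0,0,0,100],[0,0,28,0,0,0,100],[0,0,28.5,0,0,0,100]]]'
python3 -m inch '[[[0,0,0,0,0,0,30],[0,0,0,0,0,0,30],[0,0,0,0,0,0,30],[0,0,0,0,0,0,30],[0,0,0,0,0,0,30],[0,0,0,0,0,0,30],[0,0,0,0,0,0,30],[0,0,0,0,0,0,30],[0,0,0,0,0,0,30],[0,0,0,0,0,0,30]]]')
```

```text
t: 6.5
ee_pos: [472.8, 111.5, 48.0]
orientation: [-0.21, -3.134, 0.0]
ft_force: [-1.0, 0.0, 0.4]
width: 87.6
grasp_force: 0.0
t: 7.0
ee_pos: [472.4, 111.4, 19.0]
orientation: [-0.21, -3.133, 0.0]
ft_force: [0.4, -0.5, 0.1]
width: 87.8
grasp_force: 0.0
t: 8.0
ee_pos: [472.8, 111.5, 19.6]
orientation: [0.21, 3.134, 0.0]
ft_force: [-0.1, -0.6, 2.5]
width: 39.5
grasp_force: 30.0
```

```bash
(python3 -m inch '[[[-4,0,0,0,0,0,30],[-9,0,0,0,0,0,30],[-14,0,0,0,0,0,30],[-19,0,0,0,0,0,30],[-24,0,0,0,0,0,30],[-29,0,0,0,0,0,30],[-34,0,0,0,0,0,30],[-38,0,0,0,0,0,30],[-40,0,0,0,0,0,30],[-40,0,0,0,0,0,30]]]'
python3 -m inch '[[[-1,0,0,0,0,0,30],[-2,0,0,0,0,0,30],[-3,0,0,0,0,0,30],[-4,0,0,0,0,0,30]]]'
) | egrep 'pos|ft|wid|gra'
```

```text
ee_pos: [511.4, 106.1, 19.7]
ft_force: [-4.8, -0.5, 7.1]
width: 39.7
grasp_force: 30.0
ee_pos: [514.5, 105.6, 19.7]
ft_force: [-7.0, 1.7, 9.9]
width: 39.4
grasp_force: 30.0
```

```bash
(python3 -m inch '[[[0,0,-0.5,0,0,0,30],[0,0,-0.5,0,0,0,30]]]'
python3 -m inch '[[[-1,0,0,0,0,0,30],[-2,0,0,0,0,0,30]]]'
python3 -m inch '[[[-1,0,0,0,0,0,30],[-2,0,0,0,0,0,30]]]'
) | egrep 'pos|ft|wid|gra'
```

```text
ee_pos: [516.3, 105.6, 19.9]
ft_force: [-0.0, -0.1, -1.4]
width: 39.7
grasp_force: 30.0
ee_pos: [518.5, 105.3, 19.9]
ft_force: [-0.6, -0.8, -1.4]
width: 39.7
grasp_force: 30.0
ee_pos: [520.5, 105.0, 20.0]
ft_force: [0.2, 0.0, -2.8]
width: 39.7
grasp_force: 30.0
```

```bash
(python3 -m inch '[[[-1,0,0.2,0,0,0,30],[-2,0,0.2,0,0,0,30]]]'
python3 -m inch '[[[-0.5,0,0,0,0,0,30],[-1,0,0,0,0,0,30]]]'
python3 -m inch '[[[-0.5,0,0,0,0,0,30],[-1,0,0,0,0,0,30]]]'
) | egrep 'pos|ft'
```

```text
ee_pos: [521.4, 104.8, 19.7]
ft_force: [-6.0, 2.8, 2.5]
ee_pos: [521.4, 104.8, 19.7]
ft_force: [-7.8, 3.1, 3.9]
ee_pos: [521.4, 104.8, 19.7]
ft_force: [-10.9, 4.7, 7.7]
```

The casting stopped dead at x = 521.4 over three steps while the force rose to about 12 N, about where a fouling casting should stop. So the right-lane one is the tall one. I'll back it off, release it, and push the left one home first.

```bash
(python3 -m inch '[[[2,0,0,0,0,0,30],[5,0,0,0,0,0,30],[5,0,0,0,0,0,30]]]'
python3 -m inch '[[[0,0,0,0,0,0,100],[0,0,0,0,0,0,100],[0,0,0,0,0,0,100],[0,0,0,0,0,0,100],[0,0,0,0,0,0,100],[0,0,0,0,0,0,100],[0,0,0,0,0,0,100]]]'
python3 -m inch '[[[0,0,-30,0,0,0,100],[0,0,-60,0,0,0,100],[40,50,-60,0,0,0,100],[40,95,-60,0,0,0,100],[40,95,-60,0,0,0,100],[40,95,-60,0,0,0,100],[40,95,-40,0,0,0,100],[40,95,-40,0,0,0,100]]]'
) | egrep 'pos|ft|wid'
python3 -c "
from h import *
wsnap('w4.png')"
```

```text
ee_pos: [519.4, 105.2, 19.9]
ft_force: [-0.6, -0.2, -1.8]
width: 39.5
ee_pos: [519.4, 105.2, 19.9]
ft_force: [-0.5, -0.1, 0.3]
width: 87.1
ee_pos: [491.0, 203.0, 58.1]
ft_force: [-0.5, -1.2, -0.0]
width: 87.7
12.4 [490.97556395 202.97467732  58.13594187] [-2.10886212e-01 -3.13091295e+00  3.01537312e-03] [ 3.69748381e-01  5.22831597e-01  1.92311740e+00 -3.48398959e-04
  6.99704297e-01 -1.06627184e+00]
```

View pics/w4.png

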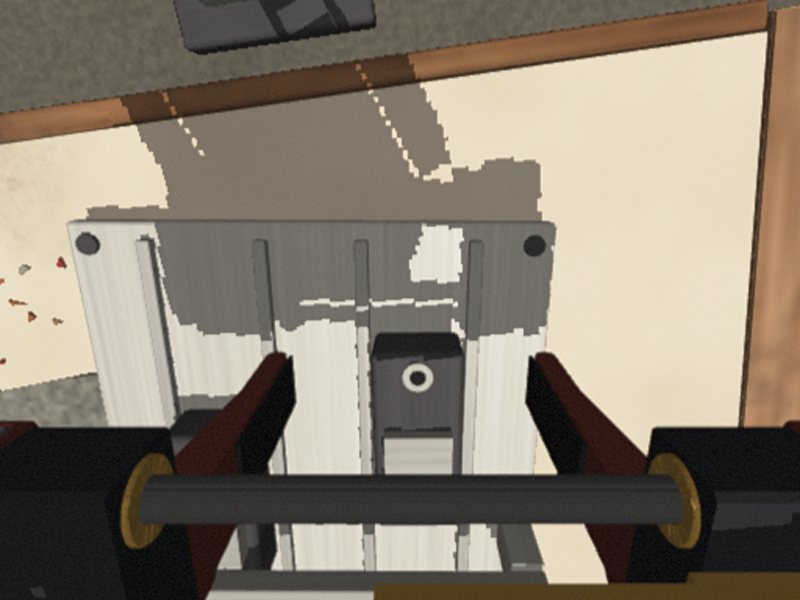

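The left casting sits between the fingers with its tail screw at (417,377), and the arm is still settling by about 2 mm. Settling, then descending.

```bash
python3 -m inch '[[[0,0,0,0,0,0,100],[0,0,10,0,0,0,100],[0,0,10,0,0,0,100]]]'
```

```text
t: 12.75
ee_pos: [492.0, 204.1, 49.2]
orientation: [-0.211, -3.134, 0.001]
ft_force: [-0.3, -0.2, 0.4]
width: 87.6
grasp_force: 0.0
```

```bash
(python3 -m inch '[[[0,1,15,0,0,0,100],[0,1,25,0,0,0,100],[0,1,29,0,0,0,100],[0,1,29.5,0,0,0,100],[0,1,29.5,0,0,0,100]]]'
python3 -m inch '[[[0,0,0,0,0,0,30],[0,0,0,0,0,0,30],[0,0,0,0,0,0,30],[0,0,0,0,0,0,30],[0,0,0,0,0,0,30],[0,0,0,0,0,0,30],[0,0,0,0,0,0,30],[0,0,0,0,0,0,30],[0,0,0,0,0,0,30]]]')
```

```text
t: 13.25
ee_pos: [492.4, 205.7, 20.1]
orientation: [-0.21, -3.134, 0.0]
ft_force: [0.1, -0.6, 0.3]
width: 87.7
grasp_force: 0.0
t: 14.15
ee_pos: [492.6, 205.7, 20.4]
orientation: [0.21, 3.135, 0.0]
ft_force: [-0.1, -0.3, 1.2]
width: 39.6
grasp_force: 30.0
```

```bash
(python3 -m inch '[[[-4,0,-0.3,0,0,0,30],[-9,0,-0.3,0,0,0,30],[-14,0,-0.3,0,0,0,30],[-19,0,-0.3,0,0,0,30],[-24,0,-0.3,0,0,0,30],[-29,0,-0.3,0,0,0,30],[-33,0,-0.3,0,0,0,30],[-35,0,-0.3,0,0,0,30],[-35,0,-0.3,0,0,0,30]]]'
python3 -m inch '[[[-1,0,0,0,0,0,30],[-2,0,0,0,0,0,30],[-3,0,0,0,0,0,30]]]'
python3 -m inch '[[[-1,0,0,0,0,0,30],[-2,0,0,0,0,0,30]]]'
) | egrep 'pos|ft'
```

```text
ee_pos: [527.7, 201.0, 20.6]
ft_force: [-0.6, -1.7, -2.4]
ee_pos: [530.1, 200.6, 20.7]
ft_force: [-0.9, -0.5, -1.6]
ee_pos: [532.2, 200.4, 20.7]
ft_force: [-1.1, 1.3, -2.4]
```

```bash
(python3 -m inch '[[[-1,0,0,0,0,0,30],[-2,0,0,0,0,0,30]]]'
python3 -m inch '[[[-1,0,0,0,0,0,30],[-1,0,0,0,0,0,30]]]'
python3 -m inch '[[[-1,0,0,0,0,0,30],[-1,0,0,0,0,0,30]]]'
) | egrep 'pos|ft'
```

```text
ee_pos: [534.2, 200.1, 20.7]
ft_force: [0.3, 0.0, -1.5]
ee_pos: [535.4, 200.0, 20.7]
ft_force: [0.6, -0.4, -2.3]
ee_pos: [536.3, 199.8, 20.7]
ft_force: [-0.1, -0.6, -2.3]
```

```bash
(python3 -m inch '[[[-1,0,0,0,0,0,30],[-2,0,0,0,0,0,30]]]'
python3 -m inch '[[[-1,0,0,0,0,0,30],[-2,0,0,0,0,0,30]]]'
python3 -m inch '[[[-1,0,0,0,0,0,30],[-2,0,0,0,0,0,30]]]'
) | egrep 'pos|ft'
```

```text
ee_pos: [538.1, 199.6, 20.7]
ft_force: [-0.2, -0.2, -1.7]
ee_pos: [540.2, 199.3, 20.7]
ft_force: [-0.5, -0.7, -2.0]
ee_pos: [542.2, 199.0, 20.7]
ft_force: [-0.0, 0.6, -2.8]
```

It's past the fouling point with no force, so the left one clears. Continuing to the stop.

```bash
(python3 -m inch '[[[-3,0,0,0,0,0,30],[-7,0,0,0,0,0,30],[-11,0,0,0,0,0,30],[-15,0,0,0,0,0,30],[-19,0,0,0,0,0,30],[-23,0,0,0,0,0,30],[-26,0,0,0,0,0,30],[-28,0,0,0,0,0,30],[-28,0,0,0,0,0,30]]]'
python3 -m inch '[[[-1,0,0,0,0,0,30],[-2,0,0,0,0,0,30]]]'
python3 -m inch '[[[-1,0,0,0,0,0,30],[-1,0,0,0,0,0,30]]]'
python3 -m inch '[[[-1,0,0,0,0,0,30],[-1,0,0,0,0,0,30]]]'
) | egrep 'pos|ft'
```

```text
ee_pos: [570.2, 195.3, 20.7]
ft_force: [0.5, 0.4, -2.4]
ee_pos: [571.6, 195.0, 20.6]
ft_force: [-1.4, -0.0, -2.6]
ee_pos: [573.0, 194.9, 20.7]
ft_force: [0.6, -0.1, -3.0]
ee_pos: [573.9, 194.7, 20.7]
ft_force: [-0.3, -0.3, -2.6]
```

```bash
(python3 -m inch '[[[-1,0,0,0,0,0,30],[-1,0,0,0,0,0,30]]]'
python3 -m inch '[[[-1,0,0,0,0,0,30],[-1,0,0,0,0,0,30]]]'
python3 -m inch '[[[-1,0,0,0,0,0,30],[-1,0,0,0,0,0,30]]]'
) | egrep 'pos|ft'
```

```text
ee_pos: [574.9, 194.6, 20.7]
ft_force: [0.8, -0.2, -1.7]
ee_pos: [576.0, 194.5, 20.7]
ft_force: [0.1, 0.7, -1.7]
ee_pos: [576.9, 194.4, 20.7]
ft_force: [-0.3, -0.2, -1.6]
```

```bash
(python3 -m inch '[[[-1,0,0,0,0,0,30],[-1,0,0,0,0,0,30]]]'
python3 -m inch '[[[-1,0,0,0,0,0,30],[-1,0,0,0,0,0,30]]]'
) | egrep 'pos|ft'
```

```text
ee_pos: [577.9, 194.2, 20.7]
ft_force: [0.8, -0.7, -2.0]
ee_pos: [578.8, 194.1, 20.7]
ft_force: [-0.5, -0.9, -1.8]
```

```bash
(python3 -m inch '[[[-1,0,0,0,0,0,30],[-1,0,0,0,0,0,30]]]'
python3 -m inch '[[[-1,0,0,0,0,0,30],[-1,0,0,0,0,0,30]]]'
) | egrep 'pos|ft'
```

```text
ee_pos: [578.8, 194.0, 20.5]
ft_force: [-5.2, 0.7, -0.3]
ee_pos: [578.8, 194.0, 20.5]
ft_force: [-8.9, 2.5, 2.8]
```

The left casting is home: it stopped dead at TCP gauge x = -25, as predicted, with about 9 N. Releasing, then moving over the right casting's centre.

```bash
(python3 -m inch '[[[0,0,0,0,0,0,100],[0,0,0,0,0,0,100],[0,0,0,0,0,0,100],[0,0,0,0,0,0,100],[0,0,0,0,0,0,100],[0,0,0,0,0,0,100],[0,0,0,0,0,0,100]]]'
python3 -m inch '[[[4,0,-30,0,0,0,100],[8,0,-60,0,0,0,100],[8,0,-60,0,0,0,100],[8,-48,-60,0,0,0,100],[8,-96,-60,0,0,0,100],[8,-96,-60,0,0,0,100],[8,-96,-60,0,0,0,100],[8,-96,-60,0,0,0,100]]]'
) | egrep 'pos|ft|wid'
python3 -c "
from h import *
wsnap('w5.png')"
```

```text
ee_pos: [580.9, 193.8, 20.7]
ft_force: [0.1, -0.1, 0.0]
width: 87.4
ee_pos: [560.3, 100.3, 80.4]
ft_force: [1.0, -0.7, 0.6]
width: 87.4
21.15 [560.33771287 100.25800199  80.4333576 ] [2.09987774e-01 3.13436630e+00 3.81229081e-04] [ 1.56035723e-01  5.25612537e-01  1.83453877e+00  2.73338118e-04
  7.81192540e-01 -1.28116402e+00]
```

View pics/w5.png

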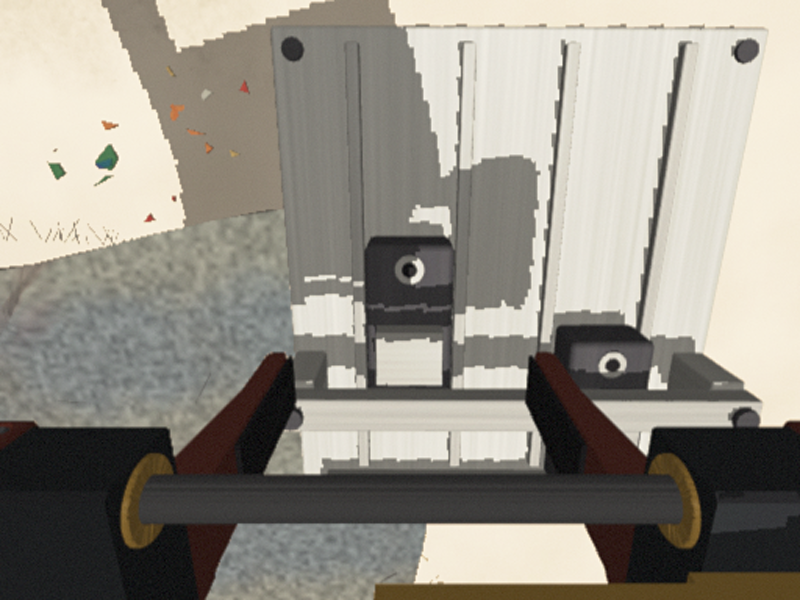

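The right casting is centred between the fingers, with its tail screw at (409,269) and its pad at (408,360) just short of the bar. The left one is under the bar, tail at (603,350). Descending and gripping.

```bash
(python3 -m inch '[[[4,0,0,0,0,0,100],[4,0,25,0,0,0,100],[4,0,45,0,0,0,100],[4,0,56,0,0,0,100],[4,0,60,0,0,0,100],[4,0,60,0,0,0,100]]]'
python3 -m inch '[[[0,0,0,0,0,0,30],[0,0,0,0,0,0,30],[0,0,0,0,0,0,30],[0,0,0,0,0,0,30],[0,0,0,0,0,0,30],[0,0,0,0,0,0,30],[0,0,0,0,0,0,30],[0,0,0,0,0,0,30],[0,0,0,0,0,0,30]]]'
python3 -m inch '[[[3,0,0,0,0,0,30],[8,0,0,0,0,0,30],[14,0,0,0,0,0,30],[20,0,0,0,0,0,30],[26,0,0,0,0,0,30],[32,0,0,0,0,0,30],[38,0,0,0,0,0,30],[44,0,0,0,0,0,30],[50,0,0,0,0,0,30],[55,0,0,0,0,0,30],[58,0,0,0,0,0,30],[60,0,0,0,0,0,30],[60,0,0,0,0,0,30]]]'
) | egrep 'pos|ft|wid|gra'
```

```text
ee_pos: [555.8, 100.6, 20.4]
ft_force: [-0.0, -0.6, 1.0]
width: 87.6
grasp_force: 0.0
ee_pos: [556.1, 100.3, 20.8]
ft_force: [-0.6, 0.3, 2.5]
width: 39.7
grasp_force: 30.0
ee_pos: [496.2, 108.4, 20.7]
ft_force: [1.1, 1.6, 4.2]
width: 39.5
grasp_force: 30.0
```

```bash
(python3 -m inch '[[[0,0,-5,0,0,0,30],[0,0,-20,0,0,0,30],[0,0,-45,0,0,0,30],[0,0,-75,0,0,0,30],[0,0,-100,0,0,0,30],[0,0,-100,0,0,0,30]]]'
python3 -m inch '[[[-4,-20,-15,0,0,0,30],[-12,-60,-35,0,0,0,30],[-18,-100,-55,0,0,0,30],[-24,-140,-75,0,0,0,30],[-30,-180,-90,0,0,0,30],[-36,-220,-100,0,0,0,30],[-42,-260,-100,0,0,0,30],[-46,-295,-100,0,0,0,30],[-49,-318,-100,0,0,0,30],[-49,-324,-100,0,0,0,30],[-49,-324,-100,0,0,0,30],[-49,-324,-100,0,0,0,30],[-49,-324,-100,0,0,0,30]]]'
) | egrep 't:|pos|ft|wid|gra'
python3 -c "
from h import *
wsnap('w6.png')"
```

```text
t: 24.6
ee_pos: [498.2, 108.6, 123.3]
ft_force: [-0.2, 0.1, -2.8]
width: 39.5
grasp_force: 30.0
t: 25.9
ee_pos: [501.7, -218.1, 220.2]
ft_force: [0.1, -0.2, -1.5]
width: 39.9
grasp_force: 30.0
25.9 [ 501.74775219 -218.10281134  220.24102357] [-2.08068427e-01 -3.13380886e+00 -9.23849192e-04] [-4.31935593e-01  2.99927190e-01  1.79528217e+00  2.69439568e-04
  1.04741916e+00 -1.87027184e+00]
```

View pics/w6.png

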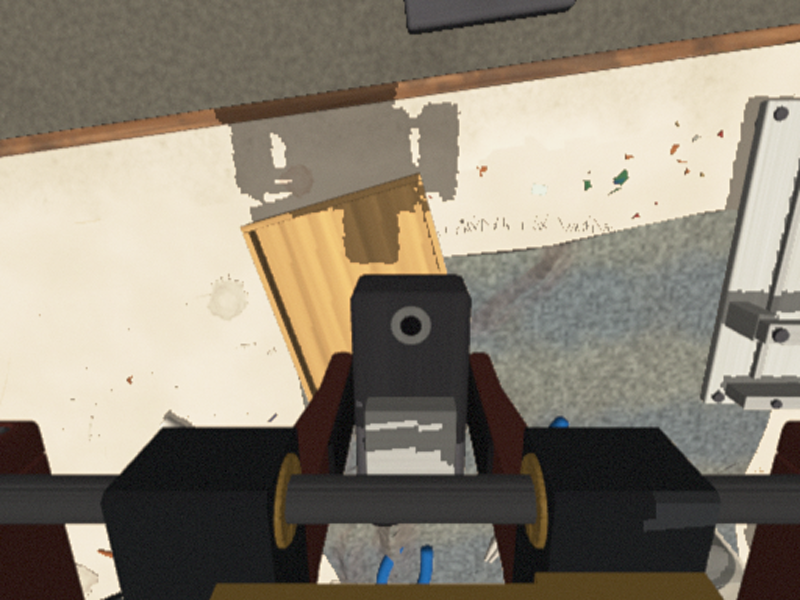

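The casting is held level. The tray's near rim corners are at (243,230) and (420,175); its side edges pass (305,400) and (445,268).

```bash
python3 - <<'E'
from h import *
w=dict(np.load('pics/w6.png.npz'))
r=np.array([atz(w,u*.64,v*.64,40)[:2] for u,v in[(243,230),(420,175),(305,400),(445,268)]]); print(r.round(1))
d=r[1]-r[0]; print(np.linalg.norm(d)); f=np.arctan2(-d[0],d[1]); e=r[2]-r[0]; print('yaw',f,np.arctan2(e[1],e[0]))
ex=np.array([np.cos(f),np.sin(f)]); c=r[:2].mean(0)+85*ex; print('centre',c)
o=status.get_obs(); R=cv2.Rodrigues(o['orientation'])[0]; D=np.array([c[0],c[1],0])-o['ee_pos']
print('tool delta to centre',(R.T@D).round(1), 'tool yaw',np.arctan2(R[0,1]*-1,R[1,1]))
s=dict(np.load('pics/side1.png.npz')); ey=np.array([-ex[1],ex[0]])
print('side proj corners x1/.64',(proj(s,[[*(c+a*85*ex+b*70*ey),40] for a in(-1,1) for b in(-1,1)])/.64).round(0).tolist())
E
```

```text
[[ 458.6 -339.3]
 [ 436.7 -202.9]
 [ 604.9 -321.6]
 [ 507.8 -192.7]]
138.1455961204801
yaw 0.15902311816328377 0.12064236507531823
centre [ 531.60511315 -257.66758432]
tool delta to centre [-34.8 -35.3 220.4] tool yaw -0.13235305576750145
side proj corners x1/.64 [[491.0, 258.0], [504.0, 284.0], [413.0, 259.0], [419.0, 285.0]]
```

```bash
(python3 -m inch '[[[-30,-35,0,0,0,-0.14,30],[-30,-35,0,0,0,-0.28,30],[-30,-35,0,0,0,-0.28,30],[-30,-35,40,0,0,-0.28,30],[-30,-35,85,0,0,-0.28,30],[-30,-35,125,0,0,-0.28,30],[-30,-35,150,0,0,-0.28,30],[-30,-35,170,0,0,-0.28,30],[-30,-35,180,0,0,-0.28,30],[-30,-35,180,0,0,-0.28,30]]]'
python3 -m inch '[[[0,0,3,0,0,0,30],[0,0,6,0,0,0,30],[0,0,9,0,0,0,30],[0,0,11,0,0,0,30],[0,0,12,0,0,0,30],[0,0,12,0,0,0,30]]]'
python3 -m inch '[[[0,0,1,0,0,0,30],[0,0,1,0,0,0,30]]]'
python3 -m inch '[[[0,0,1,0,0,0,30],[0,0,1,0,0,0,30]]]'
) | egrep 't:|pos|ft|wid|gra'
```

```text
t: 26.95
ee_pos: [526.1, -256.9, 39.7]
ft_force: [-0.3, 0.4, -1.5]
width: 40.0
grasp_force: 30.0
t: 27.55
ee_pos: [527.0, -258.1, 28.7]
ft_force: [0.3, 0.3, -2.1]
width: 39.8
grasp_force: 30.0
t: 27.75
ee_pos: [527.0, -258.0, 27.6]
ft_force: [0.1, 0.3, -2.4]
width: 39.7
grasp_force: 30.0
t: 27.95
ee_pos: [526.9, -258.0, 26.6]
ft_force: [0.1, 0.3, -1.8]
width: 40.1
grasp_force: 30.0
```

```bash
(python3 -m inch '[[[0,0,1,0,0,0,30],[0,0,1,0,0,0,30]]]'
python3 -m inch '[[[0,0,0.5,0,0,0,30],[0,0,1,0,0,0,30],[0,0,1,0,0,0,30]]]'
python3 -m inch '[[[0,0,0.5,0,0,0,30],[0,0,0.5,0,0,0,30]]]'
) | egrep 't:|pos|ft|wid|gra'
```

```text
t: 28.15
ee_pos: [526.9, -258.0, 25.5]
ft_force: [-0.1, -0.7, -1.9]
width: 39.6
grasp_force: 30.0
t: 28.45
ee_pos: [527.0, -258.0, 24.6]
ft_force: [0.5, 0.4, -2.5]
width: 39.8
grasp_force: 30.0
t: 28.65
ee_pos: [527.0, -258.0, 24.1]
ft_force: [0.3, 0.1, -2.1]
width: 39.8
grasp_force: 30.0
```

```bash
(python3 -m inch '[[[0,0,0.5,0,0,0,30],[0,0,0.5,0,0,0,30]]]'
python3 -m inch '[[[0,0,0.5,0,0,0,30],[0,0,0.5,0,0,0,30]]]'
) | egrep 't:|pos|ft|wid|gra'
```

```text
t: 28.85
ee_pos: [527.1, -258.1, 23.8]
ft_force: [-0.4, 0.1, -1.4]
width: 39.8
grasp_force: 30.0
t: 29.05
ee_pos: [527.1, -258.0, 23.8]
ft_force: [-1.2, 0.2, 5.4]
width: 40.1
grasp_force: 30.0
```

It touched down at z = 23.8, as expected. Releasing with a partial opening, lifting, and checking.

```bash
(python3 -m inch '[[[0,0,0,0,0,0,62],[0,0,0,0,0,0,62],[0,0,0,0,0,0,62],[0,0,0,0,0,0,62],[0,0,0,0,0,0,62]]]'
python3 -m inch '[[[0,0,-15,0,0,0,62],[0,0,-40,0,0,0,62],[0,0,-80,0,0,0,62],[0,0,-130,0,0,0,62],[0,0,-180,0,0,0,62],[0,0,-230,0,0,0,62],[0,0,-230,0,0,0,62],[0,0,-230,0,0,0,62]]]'
) | egrep 't:|pos|ft|wid|gra'
python3 -c "
from h import *
wsnap('w7.png')
a=cv2.imread('pics/w7.png')
snap('side','side2.png'); b=cv2.imread('pics/side2.png')[150:310,200:350]; c=snap('scene','scene2.png') and cv2.imread('pics/scene2.png')[160:290,160:320]
cv2.imwrite('pics/f.png',np.vstack([cv2.resize(a,(400,300)),cv2.resize(c,(400,300))])) if 0 else cv2.imwrite('pics/f.png',np.hstack([cv2.resize(a,(440,600))[:, :],np.vstack([cv2.resize(b,(360,300)),cv2.resize(c,(360,300))])]))"
```

```text
t: 29.55
ee_pos: [527.0, -258.1, 23.1]
ft_force: [0.6, 0.5, -0.3]
width: 54.5
grasp_force: 0.0
t: 30.35
ee_pos: [527.5, -258.3, 255.5]
ft_force: [0.4, 1.0, -0.5]
width: 54.5
grasp_force: 0.0
30.35 [ 527.49396373 -258.28909352  255.4754964 ] [-0.22925321  3.12988636 -0.0031788 ] [-4.75600068e-01  3.19177922e-01  1.67857907e+00  3.54150706e-06
  1.13994647e+00 -2.19262972e+00]
```

View pics/f.png

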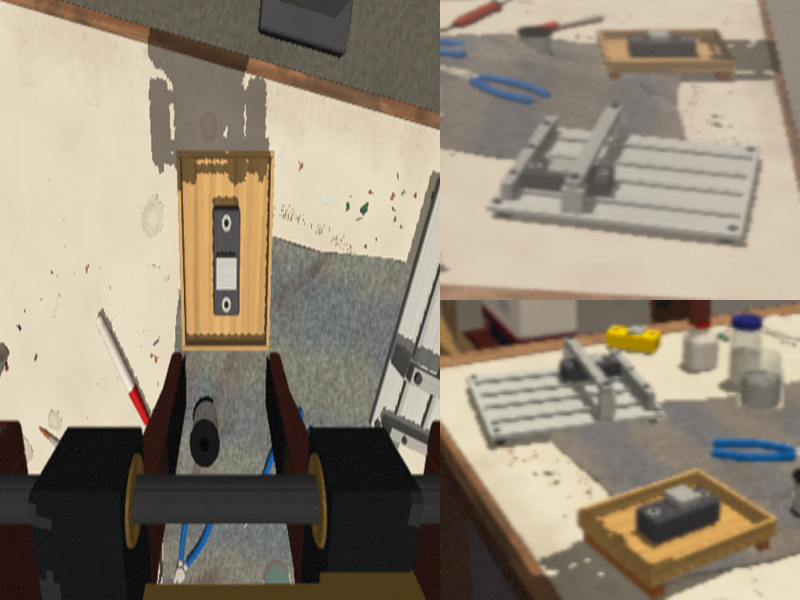

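The reject casting lies flat in the middle of the tray at (226,260). The other is under the bar with its nose at the stop, and the bystanders look undisturbed. As a last check, I'll measure the home casting's tail position from picture w5.

```bash
python3 - <<'E'
from h import *
w=dict(np.load('pics/w5.png.npz')); ex=np.array([.9906,-.1366])
for n,u,v,z in(('L tail top',603,342,48),('R tail top',409,249,48),('bar bolt',745,418,71),('bar bolt',291,418,71)): print(n,(atz(w,u*.64,v*.64,z)[:2]-[597,143])@ex)
E
```

```text
L tail top -27.49636888748332
R tail top -71.53704097360341
bar bolt -1.0811403503266117
bar bolt -0.7491562310654162
```

The tail stands at -27.5 mm against -27 expected, so the casting is home. Handing in.

```bash
python3 -c "
from workcell import ctrl
print(ctrl.close_job())"
```

```text
the job is handed in; nothing more can be done
None
```

The job is handed in: the left-lane casting cleared the bar and is pressed home against the end stop (about 9 N), and the right-lane one fouled it at about 12 N and now lies flat in the reject tray; it took about 30 of the 72 s.

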